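# Slide the stone coaster out over the riser's edge

## Robot

A 6-joint arm with a two-finger parallel gripper is mounted at the origin on the work surface. World frame = base frame: x ahead of the robot, y to its left, z up, the work surface at z = 0. Lengths are in m, angles in degrees, forces in N, time in s.
With the tool pointing down it reaches from about 0.15 to 0.775 m from the base axis. Payload 6.1 kg.
Tool frame: the origin (TCP) lies at the very end of the fingers, on their centre line; the grasp point (between the pads) lies 19 mm behind it; z points along the fingers, y is the line along which they close (so a half turn about z gives the same grasp; the last joint's range is limited). The gripper opens to 85 mm and grips with 20 to 120 N. Pads are 22 mm wide; open, the fingers measure 114 mm over their backs; the gripper's body (76 mm by 85 mm) begins 54 mm behind the grasp point. The pads swing forward as they close: fully open they stand 13 mm farther back than shut.
Start: joints at [-68.755, 7.208, -2.269, 80.523, 0, 90], TCP at [0.19, -0.489, 0.231] pointing down, gripper open.
Joint ranges: [-155.77, 155.77], [-54.66, 111.73], [-72.52, 77.12], [-102.08, 115.82], [-83.92, 84.16], [-180, 180]. Speed limits (degrees/s): [136.94, 136.94, 172.46, 180, 180, 180].

## Interface

Orientations are given as [roll, pitch, yaw] about the fixed x, y, z axes, in that order (R = Rz(yaw) Ry(pitch) Rx(roll)).
In Python, from station import manip, status, workorder, get_image, camera_model gives the robot as it stands (manip), with the cameras as plain functions, the readings (status) and the job (workorder).
- The arm moves only by the shell command python3 shift.py 'ROWS' [OPENING] [FORCE]. ROWS is a JSON list of rows, 1 to 20 of them, each written [[dx, dy, dz], turn]: dx, dy, dz in m, then a turn about the tool's z in degrees; each row shifts and turns the commanded pose from where the row before left it, along the tool's axes as they then stand; what a row does not reach is not made up. A row lasts 1/8 s, in which the tool goes at most 0.0625 m and 10.7 degrees, less where a joint would pass 70% of its speed; a pose out of reach is approached as far as the arm can. OPENING is the opening from 0.0 (shut) to 1.0 (fully open), set as the command begins (- or left out keeps the last). The fingers move at their own pace and stop on an object; FORCE is the grip in N (left out, the last holds). Time passes only in rows, so rows that do not move let the fingers close. It prints the time, the measured TCP pose, the force, the opening and the grip force at its end. Input that does not fit is refused with a message, and nothing moves.
- status.sense(): the state, without advancing time (a new reading comes with each control period).
- get_image(name): name is "side" or "top"; returns the picture (384x512x3 uint8, red, green, blue); there is no depth.
- camera_model(name): a dict with "intrinsics" (3x3 intrinsics, pixels), "D" ([k1, k2, p1, p2, k3] as OpenCV has them; the pictures are not rectified), "extrinsics" (4x4, takes a point from world to camera coordinates). Camera axes: x right, y up, looking along -z (the intrinsics and any distortion apply to the point x, -y, -z); pixel columns grow to the right and rows downward; lengths in m; the calibration is good to about 2 mm. A picture is of the moment at which its call begins. camera_model takes no time and is no camera call.
- workorder.finish_job(): hands the job in; it is judged then, once.
The state is a dict: "time": time; "joints": joint angles; "qd": joint speeds; "joint_torque": joint torques, N m; "tool_pos": TCP position; "tool_rot": TCP orientation; "ft_force": force on the tool from outside, world axes, zero at the start; "ft_torque": the same for the moment, N m; "finger_gap": opening from 0.0 (shut) to 1.0 (fully open); "grasp_force": force on a finger pad.
Only numpy, scipy, OpenCV 4.12 (cv2) and the standard library are available. Lean on these libraries where they do the work, as an engineer would, in place of code of your own. Each camera call takes 0.05 s, during which the arm holds its last target. There are 200 camera calls.

## Task

With the fingertips, push the square stone coaster across the wooden desk riser towards the riser's far long edge (the one facing away from the robot), until 3 cm of the coaster sticks out over that edge, square to it, so that a person can get their fingers under it. Slide it gently and flat: do not pick it up, tip it or let it fall, and leave the mug, the pill organiser and the camera alone.

Things in the scene. Friction and masses are not known exactly. Their poses are not given: they have to be found in the camera images.
- coaster: The square stone coaster: a grey slab 95 x 95 mm and 8 mm thick with a thin round cork inlay on top, 100 to 200 g, loose, lying flat on the riser. Origin: centre of its underside; x and y run parallel to its sides, z up. It starts turned by up to 0.3 rad from square to the riser, with its +x side towards the riser's far edge, and wholly on the riser.
- riser: The low wooden desk riser, fixed to the desk: a flat board 240 mm (its x) by 440 mm (its y) by 18 mm thick on two side panels 51 mm high, open beneath, its top 70 mm above the desk. No rim. Origin: on the desk under the board's centre; its x axis points away from the robot towards the far long edge, at right angles to it (turned up to 0.35 rad from world x); y runs along that edge; z up.
- riser_edge (a point): Middle of the riser's far long edge, at the height of the board's top face (70 mm above the desk), 120 mm from the riser's origin along its x. Same axes as the riser: the coaster's overhang is measured along x from here.
- mug: Dark red ceramic mug, 84 mm across and 95 mm high, standing on the riser towards one end, its handle roughly towards the far edge. Bystander. Origin: centre of its foot.
- pillbox: White plastic pill organiser with seven closed compartments, 150 x 32 x 24 mm, its length (x) lying roughly along the riser's x, towards the other end of the riser from the mug. Bystander. Origin: centre of its underside.
- camera: Compact camera, grey and black, 120 mm wide (y), 44 mm deep (62 mm with the lens, which looks to its +x), 69 mm high, standing on the desk beside the riser. Bystander. Origin: centre of its underside.

How it is judged (in metres and radians):
At the end, for the whole second after the job is handed in: The coaster lies flat and still on the riser's top with 30 mm (22 to 38 mm) of it over the far long edge, measured at its middle, its sides within 8 degrees of square to that edge; mug, pill organiser and camera within 20 mm of where they stood (x of coaster in the frame of riser_edge between -0.0255 and -0.0095 m and angle between the x axis of coaster and the x axis of riser, either way round below 0.14 rad and z of coaster in the frame of riser_edge between -0.004 and 0.004 m and angle between coaster's own z axis and vertical below 0.06 rad and linear speed of coaster below 0.01 m/s and distance of each of mug, pillbox, camera from where it was at the start of the episode below 0.02 m); the robot touches nothing.
It fails at once if the coaster is lifted (more than 12 mm off the riser's top) (z of coaster in the frame of riser_edge above 0.012 m).
It fails at once if the coaster is tipped (more than 0.2 rad) (angle between coaster's own z axis and vertical above 0.2 rad).
It fails at once if the coaster falls off the riser (z of coaster in the frame of riser_edge below -0.015 m).
It fails at once if the coaster is flung (faster than 0.4 m/s) (linear speed of coaster above 0.4 m/s).
It fails at once if the mug, the pill organiser or the camera is disturbed (moved by more than 20 mm) (distance of any of mug, pillbox, camera from where it was at the start of the episode above 0.02 m).
It also fails if it takes over 38 s, if anything falls off the work surface, if the arm or the gripper's body presses on something with over 40 N, if the wrist force passes 120 N, or if a joint passes its speed limit or range.

## Working session

There is one attempt and no reset: what is moved stays moved. The work goes in short steps, Python scripts to look and compute and a shell command to move; the robot and the scene stay as the last step left them, time stands still between calls to the robot, and variables do not carry over. Pictures are saved under pics/ and viewed, at most 10 in all, crops included, and the job is handed in when it is done.

```bash
ls; mkdir -p pics; python3 - <<'E'
from station import manip, status, workorder, get_image, camera_model
import cv2,numpy as np
for n in("top","side"):
    cv2.imwrite(f"pics/{n}0.png",get_image(n)[:,:,::-1])
    m=camera_model(n);print(n,np.round(m["intrinsics"],1).tolist(),m["D"],np.round(m["extrinsics"],3).tolist())
s=status.sense();print(s)
E
```

```text
pics
shift.py
station.py
top [[412.9, 0.0, 253.6], [0.0, 412.9, 193.2], [0.0, 0.0, 1.0]] [0.0441174 0.        0.        0.        0.       ] [[-0.012, -1.0, -0.02, -0.101], [0.989, -0.014, 0.148, -0.542], [-0.148, -0.018, 0.989, -1.101], [0.0, 0.0, 0.0, 1.0]]
side [[496.2, 0.0, 257.3], [0.0, 496.2, 187.1], [0.0, 0.0, 1.0]] [0.04131986 0.         0.         0.         0.        ] [[-0.877, -0.479, -0.016, 0.428], [0.272, -0.525, 0.807, -0.299], [-0.395, 0.703, 0.591, -1.029], [0.0, 0.0, 0.0, 1.0]]
{'time': 0.1, 'joints': array([-6.87551232e+01,  7.23883098e+00, -2.32049086e+00,  8.05236685e+01,
        1.97715995e-03,  8.99979314e+01]), 'qd': array([ 0.01160026, -0.15867019,  0.18258852, -0.01724473, -0.08233885,
        0.01090501]), 'joint_torque': array([-8.67173803e-04, -4.36903667e+01,  3.53606343e+01,  1.37389547e-02,
        1.02425028e-07, -1.07973534e-05]), 'tool_pos': array([ 0.19011328, -0.48897678,  0.23059805]), 'tool_rot': array([-1.79917010e+02, -1.98015415e-03,  2.12469425e+01]), 'ft_force': array([0.92894808, 0.5336259 , 0.51290613]), 'ft_torque': array([-0.02803153, -0.06433556, -0.0138702 ]), 'grasp_force': 0.0, 'finger_gap': 0.9992492027130808}
```

View pics/top0.png

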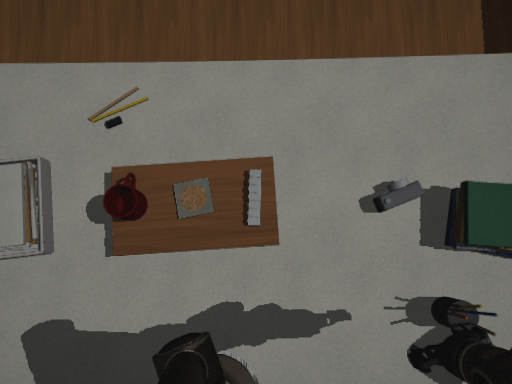

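View pics/side0.png

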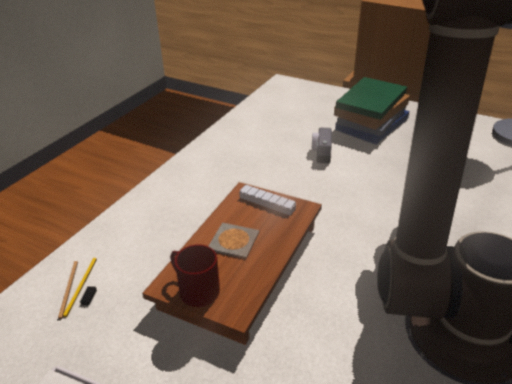

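Top view: the riser spans about (112–278, 157–255) with its far edge at row ~160. The coaster is at (193,198), the mug at (122,200) and the pill organiser at (254,197).

```bash
cat > h.py <<'E'
from station import manip, status, workorder, get_image, camera_model
import cv2,numpy as np
def ray(n,px,z):
    m=camera_model(n);E=np.array(m["extrinsics"])
    p=cv2.undistortPoints(np.float64(px).reshape(-1,1,2),np.array(m["intrinsics"]),np.array(m["D"])).reshape(-1,2)
    d=np.c_[p[:,0],-p[:,1],-np.ones(len(p))]@E[:3,:3]
    c=-E[:3,:3].T@E[:3,3]
    return (c+d*((z-c[2])/d[:,2])[:,None])[:,:2]
def blob(mask,roi):
    k=np.zeros_like(mask);x0,y0,x1,y1=roi;k[y0:y1,x0:x1]=mask[y0:y1,x0:x1]
    cs=cv2.findContours(k,cv2.RETR_EXTERNAL,cv2.CHAIN_APPROX_NONE)[0]
    return max(cs,key=cv2.contourArea).reshape(-1,2)
def rect(n,px,z):
    w=ray(n,px,z);return cv2.minAreaRect((w*1000).astype(np.float32))
def hsv(im): return cv2.cvtColor(im,cv2.COLOR_RGB2HSV)
def lines(n,px,z):
    "fit four sides of a rectangle robustly; returns centre, x direction angle (deg), sizes"
    w=ray(n,px,z)*1000; (c,s,a)=cv2.minAreaRect(w.astype(np.float32))
    a=np.radians((a+45)%90-45); R=np.array([[np.cos(a),-np.sin(a)],[np.sin(a),np.cos(a)]])
    q=(w-c)@R; h=np.array([np.ptp(q[:,0]),np.ptp(q[:,1])])/2; out=[]
    for i,sg in((0,1),(0,-1),(1,1),(1,-1)):
        k=(abs(q[:,i]-sg*h[i])<8)&(abs(q[:,1-i])<.8*h[1-i])
        vx,vy,x0,y0=cv2.fitLine(w[k].astype(np.float32),cv2.DIST_HUBER,0,.01,.01).ravel()
        nrm=np.array([-vy,vx]); nrm*=np.sign(nrm@(R[:,i]*sg)); out.append((nrm,nrm@[x0,y0],k.sum()))
    return [(round(float(np.degrees(np.arctan2(n[1],n[0]))),2),round(float(d),1),int(m)) for n,d,m in out]
E
python3 - <<'E'
from h import *
im=get_image("top");H=hsv(im)
v=im.astype(int)
print(H[198,225],H[203,193],H[188,180],H[210,180],H[198,254],H[203,122],H[280,225],H[240,105])
br=((H[...,0]<20)&(H[...,1]>90)&(H[...,2]>40)).astype(np.uint8)
b=blob(br,(90,140,300,275))
print("riser",rect("top",b,.07),lines("top",b,.07))
gr=((H[...,1]<80)).astype(np.uint8)
c=blob(gr,(165,172,225,225)); print("coaster",rect("top",c,.078),lines("top",c,.078))
p=blob(((H[...,1]<80)&(H[...,2]>100)).astype(np.uint8),(240,162,268,235)); print("pill",rect("top",p,.094),cv2.boundingRect(p))
vis=im[:,:,::-1].copy()
for q,col in((b,(0,255,0)),(c,(255,0,0)),(p,(255,255,0))): cv2.polylines(vis,[q.reshape(-1,1,2)],True,col,1)
cv2.imwrite("pics/m.png",cv2.resize(vis[140:270,90:300],None,fx=3.5,fy=3.5,interpolation=0))
E
```

```text
[ 13 142  88] [ 15 119 107] [30 16 78] [34 22 83] [ 96  10 122] [  0 185  51] [ 26  14 124] [38 18 56]
riser ((506.0791320800781, 63.2760009765625), (237.99588012695312, 461.4537658691406), 3.0950169563293457) [(3.11, 626.4, 136), (-176.85, -391.8, 140), (97.85, 217.1, 40), (-87.05, 192.2, 71)]
coaster ((526.3560180664062, 52.63184356689453), (96.08026885986328, 95.6104507446289), 10.567842483520508) [(10.2, 573.5, 29), (-169.58, -480.2, 29), (100.45, 2.6, 28), (-80.02, 85.9, 28)]
pill ((523.4844970703125, -110.4409408569336), (31.587011337280273, 143.04771423339844), 89.20133972167969) (248, 170, 13, 55)
```

View pics/m.png

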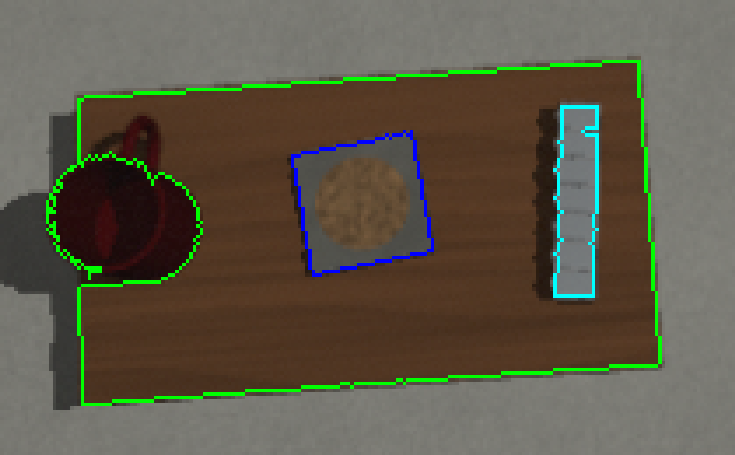

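The masks fit. In the riser frame (axis at 3.1°) the far edge is at ~0.629. The coaster centre is at 0.528, lateral 0.0245, turned +7.2° relative to the riser. I'll turn square to the riser, half-close the fingers and stage behind the coaster at TCP ≈ (0.438, 0.048).

```bash
python3 shift.py '[[[0, 0, 0], 9.1], [[0, 0, 0], 9.05], [[0.023, -0.0436, 0], 0], [[0.023, -0.0436, 0], 0], [[0.023, -0.0436, 0], 0], [[0.023, -0.0436, 0], 0], [[0.023, -0.0436, 0], 0], [[0.023, -0.0436, 0], 0], [[0.023, -0.0436, 0], 0], [[0.023, -0.0436, 0], 0], [[0.023, -0.0436, 0], 0], [[0.023, -0.0436, 0], 0], [[0.023, -0.0436, 0], 0], [[0.023, -0.0436, 0], 0], [[0, 0, 0], 0], [[0, 0, 0], 0]]' 0.5 20
```

```text
time: 2.15
tool_pos: [0.4381, 0.0339, 0.231]
tool_rot: [-179.4, 0.1, 4.1]
ft_force: [0.7, -0.6, -0.4]
finger_gap: 0.497
grasp_force: 0.0
```

```bash
python3 shift.py '[[[0, -0.0144, 0], 1], [[0, 0, 0.045], 0], [[0, 0, 0.045], 0], [[0, 0, 0.045], 0], [[0, 0, 0.011], 0], [[0, 0, 0], 0], [[0, 0, 0], 0]]'; python3 - <<'E'
from h import *
cv2.imwrite("pics/s1.png",cv2.resize(get_image("side")[150:310,140:340,::-1],None,fx=3.5,fy=3.5,interpolation=2))
E
```

```text
time: 3.02
tool_pos: [0.4395, 0.0374, 0.0874]
tool_rot: [-178.7, -0.2, 4.1]
ft_force: [-0.3, -0.2, 0.3]
finger_gap: 0.499
grasp_force: 0.0
```

View pics/s1.png

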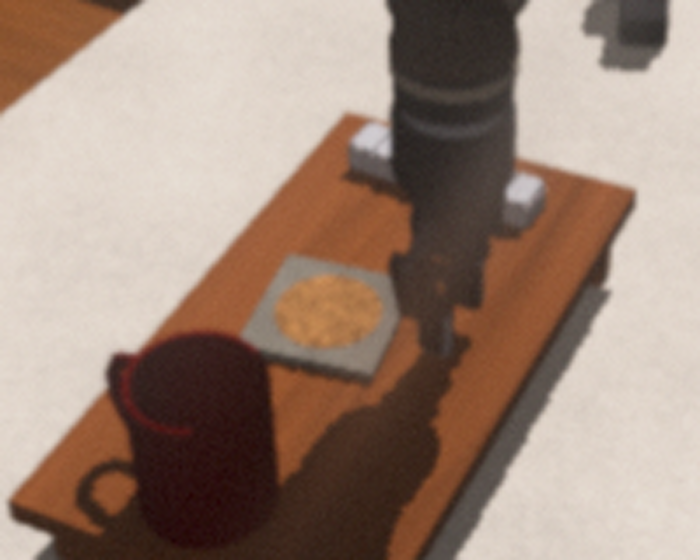

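The fingers stand behind the coaster and just above the board. The TCP is still ~11 mm short in y, so I'll correct that and see how it tracks.

```bash
python3 shift.py '[[[0, -0.011, 0], 1], [[0, 0, 0], 0], [[0, 0, 0], 0], [[0, 0, 0], 0]]'; python3 -c "
from h import *
s=status.sense();print(s['joints'],s['qd'],s['tool_pos'],s['tool_rot'])"
```

```text
time: 3.58
tool_pos: [0.4381, 0.038, 0.0857]
tool_rot: [-178.3, 0.0, 3.8]
ft_force: [0.5, 0.6, 0.1]
finger_gap: 0.499
grasp_force: 0.0
[  3.8076731    0.58274545 -27.946438    61.52064153   1.71988506
 179.97374418] [-0.13207117  0.04797977 -0.07990523 -0.02421136 -0.06615561 -0.00489594] [0.43810925 0.03804662 0.08573668] [-1.78280092e+02  4.90369591e-02  3.83391710e+00]
```

Joint 6 sits at its 180° limit, which explains the shortfall. I'll rise a little, make a half turn the other way (the grasp is symmetric) and push along tool −x.

```bash
python3 shift.py '[[[0, 0, -0.03], 0], [[0, 0, 0], -10.6], [[0, 0, 0], -10.6], [[0, 0, 0], -10.6], [[0, 0, 0], -10.6], [[0, 0, 0], -10.6], [[0, 0, 0], -10.6], [[0, 0, 0], -10.6], [[0, 0, 0], -10.6], [[0, 0, 0], -10.6], [[0, 0, 0], -10.6], [[0, 0, 0], -10.6], [[0, 0, 0], -10.6], [[0, 0, 0], -10.6], [[0, 0, 0], -10.6], [[0, 0, 0], -10.6], [[0, 0, 0], -10.6], [[0, 0, 0], -10.6], [[0, 0, 0], 0], [[0, 0, 0], 0]]'
```

```text
time: 6.08
tool_pos: [0.4382, 0.0372, 0.1157]
tool_rot: [178.3, -0.1, -176.1]
ft_force: [-0.5, -0.5, -0.9]
finger_gap: 0.501
grasp_force: 0.0
```

```bash
python3 shift.py '[[[0, 0.011, 0], 0.8], [[0, 0, 0.02], 0], [[0, 0, 0.018], 0], [[0, 0, 0], 0], [[0, 0, 0], 0]]'; python3 shift.py '[[[0, 0, 0.002], 0], [[0, 0, 0], 0]]';python3 shift.py '[[[0, 0, 0.002], 0], [[0, 0, 0], 0]]'
```

```text
time: 6.7
tool_pos: [0.4376, 0.0492, 0.0786]
tool_rot: [178.3, -0.0, -176.8]
ft_force: [0.6, 0.1, 0.2]
finger_gap: 0.499
grasp_force: 0.0
time: 6.95
tool_pos: [0.4376, 0.0493, 0.0764]
tool_rot: [178.3, -0.0, -176.8]
ft_force: [-1.1, 0.5, 0.0]
finger_gap: 0.499
grasp_force: 0.0
time: 7.2
tool_pos: [0.4373, 0.0493, 0.074]
tool_rot: [178.3, -0.1, -176.8]
ft_force: [-0.5, 0.4, -0.0]
finger_gap: 0.499
grasp_force: 0.0
```

```bash
for i in 1 2 3; do python3 shift.py '[[[0, 0, 0.001], 0], [[0, 0, 0], 0]]' | grep -E "pos|force:"; done
```

```text
tool_pos: [0.4372, 0.0494, 0.073]
ft_force: [0.1, -0.5, -0.2]
grasp_force: 0.0
tool_pos: [0.4373, 0.0494, 0.072]
ft_force: [0.3, 0.1, 0.3]
grasp_force: 0.0
tool_pos: [0.4372, 0.0494, 0.071]
ft_force: [-0.4, 0.4, 0.6]
grasp_force: 0.0
```

```bash
for i in 1 2 3; do python3 shift.py '[[[0, 0, 0.001], 0], [[0, 0, 0], 0]]' | grep -E "pos|ft_force:"; done
```

```text
tool_pos: [0.4372, 0.0495, 0.07]
ft_force: [-0.2, -0.1, -0.4]
tool_pos: [0.4373, 0.0495, 0.069]
ft_force: [0.5, 0.8, -0.1]
tool_pos: [0.4374, 0.0495, 0.0689]
ft_force: [-2.3, -0.5, 7.5]
```

Contact at TCP z ≈ 0.0685. I'll lift 2.5 mm and start the push.

```bash
python3 shift.py '[[[0, 0, -0.0025], 0], [[-0.008, 0, 0], 0], [[-0.006, 0, 0], 0], [[-0.006, 0, 0], 0], [[-0.006, 0, 0], 0], [[-0.006, 0, 0], 0], [[-0.006, 0, 0], 0], [[-0.006, 0, 0], 0], [[-0.006, 0, 0], 0], [[-0.006, 0, 0], 0], [[-0.006, 0, 0], 0], [[0, 0, 0], 0]]'; python3 - <<'E'
from h import *
cv2.imwrite("pics/s2.png",cv2.resize(get_image("side")[150:310,140:340,::-1],None,fx=3.5,fy=3.5,interpolation=2))
cv2.imwrite("pics/t2.png",cv2.resize(get_image("top")[130:280,90:300,::-1],None,fx=3.5,fy=3.5,interpolation=2))
E
```

```text
time: 10.2
tool_pos: [0.4999, 0.053, 0.0706]
tool_rot: [178.3, -0.0, -176.8]
ft_force: [-0.2, 0.6, 0.8]
finger_gap: 0.501
grasp_force: 0.0
```

View pics/s2.png

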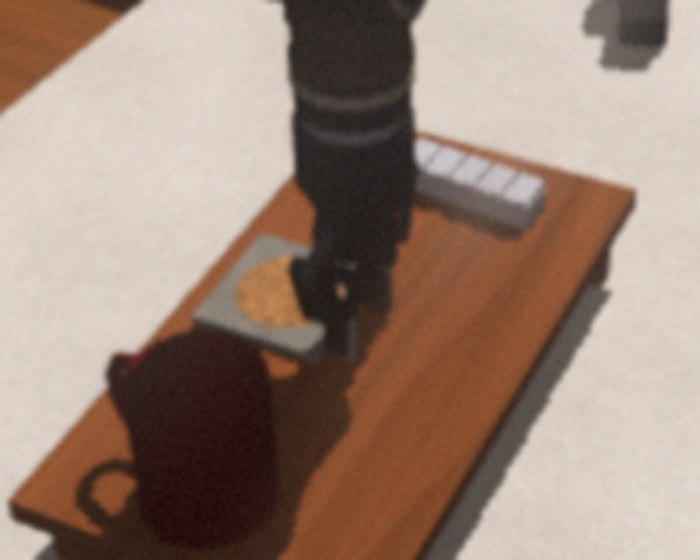

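View pics/t2.png

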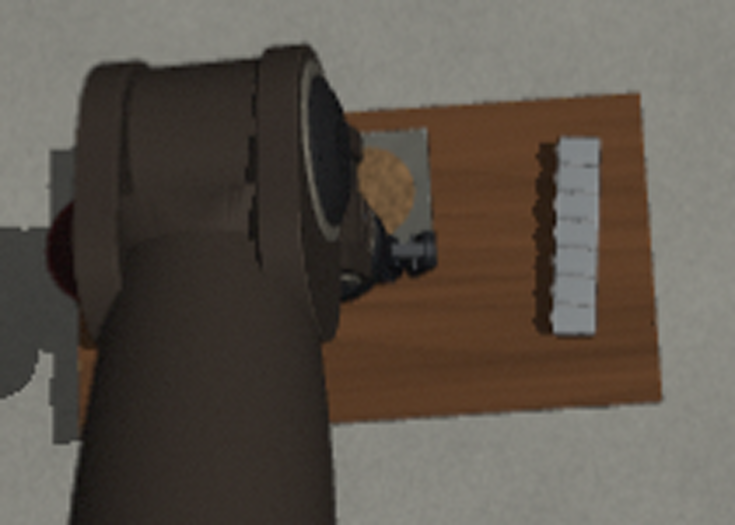

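The coaster has come square and is flush against both fingers, with its front edge at crop row 129 against 108 for the riser edge (roughly 18 mm short). Mug and pill organiser look untouched. I'll push 38 mm more, then back off to measure.

```bash
python3 shift.py '[[[-0.006, 0, 0], 0], [[-0.006, 0, 0], 0], [[-0.006, 0, 0], 0], [[-0.006, 0, 0], 0], [[-0.006, 0, 0], 0], [[-0.005, 0, 0], 0], [[-0.003, 0, 0], 0], [[0, 0, 0], 0]]';python3 shift.py '[[[0.02, 0, 0], 0], [[0.03, 0, -0.01], 0], [[0.03, 0, -0.05], 0], [[0.06, 0, -0.01], 0], [[0.06, 0, -0.01], 0], [[0.06, 0, 0], 0], [[0.06, 0, 0], 0], [[0, 0, 0], 0]]'; python3 - <<'E'
from h import *
im=get_image("top");H=hsv(im)
gr=(H[...,1]<80).astype(np.uint8)
cv2.imwrite("pics/t3.png",cv2.resize(im[130:280,90:300,::-1],None,fx=3.5,fy=3.5,interpolation=2))
E
```

```text
time: 11.3
tool_pos: [0.5377, 0.0551, 0.0704]
tool_rot: [178.3, -0.0, -176.8]
ft_force: [1.3, -0.4, 0.4]
finger_gap: 0.498
grasp_force: 0.0
time: 12.3
tool_pos: [0.2153, 0.0345, 0.151]
tool_rot: [178.3, 0.1, -176.7]
ft_force: [1.5, 0.1, 0.7]
finger_gap: 0.5
grasp_force: 0.0
```

View pics/t3.png

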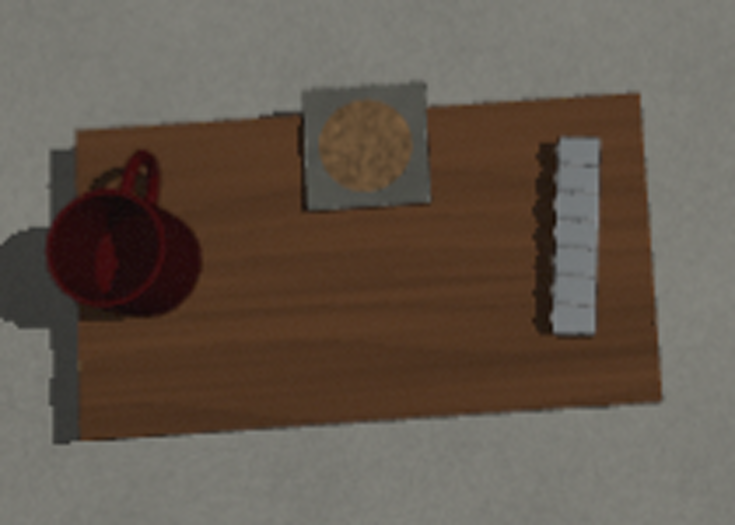

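Now it's square, with the coaster at crop (303–430, 83–212) overhanging the edge (row ~110) by roughly 17 mm. Next I'll measure it precisely.

```bash
cat > m.py <<'E'
from h import *
im=get_image("top");H=hsv(im)
br=((H[...,0]<22)&(H[...,1]>90)&(H[...,2]>40)).astype(np.uint8)
c=blob(br,(172,140,222,197)) # cork touches nothing: separated by grey
cork=np.zeros_like(br);ok=None
n,l,st,ce=cv2.connectedComponentsWithStats(br)
for i in range(1,n):
    if 300<st[i,4]<900 and 170<ce[i][0]<215: ok=ce[i];print("cork",st[i],ce[i])
a=np.radians(3.13);ex=np.array([np.cos(a),np.sin(a)]);ey=np.array([-ex[1],ex[0]])
w=ray("top",[ok],.078)[0]*1000;print("cork centre riser frame",w@ex,w@ey)
# riser far & near edges from column profiles, subpixel
def edge(cols,r0,r1,z,ch):
    P=[]
    for x in cols:
        p=cv2.GaussianBlur(ch,(1,3),0)[r0:r1,x].astype(float);g=abs(np.diff(p));k=int(g.argmax());s=g[max(k-1,0):k+2]
        P.append((x,r0+max(k-1,0)+.5+(s*np.arange(len(s))).sum()/s.sum()))
    q=ray("top",P,z)*1000;f=np.polyfit(q@ey,q@ex,1);return np.median(q@ex),np.degrees(np.arctan(f[0]))
S=H[...,1].copy();V=H[...,2].copy()
print("far",edge(list(range(130,170))+list(range(220,268)),154,172,.07,S),"near",edge(range(125,265),240,262,.07,S))
print("coaster front",edge(range(181,208),149,158,.078,V),"back",edge(range(182,208),182,196,.078,S))
print(status.sense()["time"])
E
python3 m.py
```

```text
cork [181 159  27  26 530] [193.95283019 171.16415094]
cork centre riser frame 599.4661439138553 17.936176064416316
far (np.float64(628.2629396786807), np.float64(0.9975875289349374)) near (np.float64(390.21354191371455), np.float64(-0.012992101298141035))
coaster front (np.float64(646.8034716453668), np.float64(0.2477503259281324)) back (np.float64(551.1998135778517), np.float64(0.10231376683938907))
12.4
```

Overhang centre is at −29.5 mm, so it needs 12 mm more (final TCP riser-x ≈ 0.552). I'll come back down behind it.

```bash
python3 shift.py '[[[-0.05, -0.005, 0], 0], [[-0.055, 0, 0], 0], [[-0.055, 0, 0], 0], [[-0.055, 0, 0], 0], [[-0.05, 0, 0], 0], [[-0.04, 0, 0], 0], [[0, 0, 0], 0], [[0, 0, 0.04], 0], [[0, 0, 0.035], 0], [[0, 0, 0.0055], 0], [[0, 0, 0], 0]]'
```

```text
time: 13.78
tool_pos: [0.5222, 0.0492, 0.0695]
tool_rot: [178.3, -0.1, -176.8]
ft_force: [0.4, -0.6, -0.6]
finger_gap: 0.502
grasp_force: 0.0
```

```bash
python3 shift.py '[[[0, 0, -0.001], 0], [[-0.006, 0, 0], 0], [[-0.006, 0, 0], 0], [[-0.005, 0, 0], 0], [[-0.005, 0, 0], 0], [[-0.004, 0, 0], 0], [[-0.0017, 0, 0], 0], [[0, 0, 0], 0], [[0, 0, 0], 0]]';python3 shift.py '[[[0.02, 0, 0], 0], [[0.03, 0, -0.01], 0], [[0.03, 0, -0.05], 0], [[0.06, 0, -0.01], 0], [[0.06, 0, -0.01], 0], [[0.06, 0, 0], 0], [[0.06, 0, 0], 0], [[0, 0, 0], 0]]'; sed -i 's/149,158/145,152/;s/range(182,208),182,196/range(182,208),177,192/' m.py; python3 m.py; python3 - <<'E'
from h import *
cv2.imwrite("pics/t4.png",cv2.resize(get_image("top")[130:280,90:300,::-1],None,fx=3.5,fy=3.5,interpolation=2))
E
```

```text
time: 14.9
tool_pos: [0.5504, 0.0508, 0.0708]
tool_rot: [178.3, -0.0, -176.8]
ft_force: [-0.0, 0.8, -0.1]
finger_gap: 0.5
grasp_force: 0.0
time: 15.9
tool_pos: [0.2282, 0.0302, 0.1514]
tool_rot: [178.3, 0.1, -176.8]
ft_force: [1.9, -1.2, -0.3]
finger_gap: 0.499
grasp_force: 0.0
cork [181 154  26  26 525] [193.67809524 166.73142857]
cork centre riser frame 611.6886890817775 18.12030590996317
far (np.float64(628.229057179328), np.float64(0.9883175880202092)) near (np.float64(390.21425499554084), np.float64(0.014878317201548709))
coaster front (np.float64(659.7170054591201), np.float64(0.22319194302446163)) back (np.float64(564.0103534469216), np.float64(0.19159557839177888))
15.95
```

View pics/t4.png

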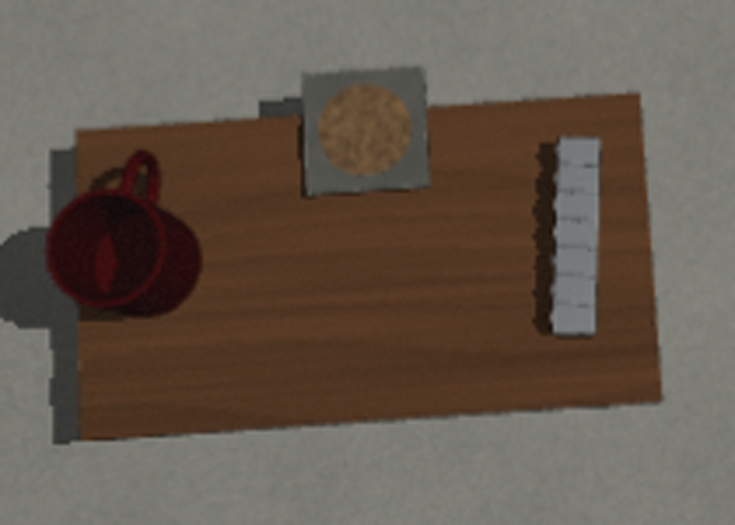

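The coaster is square, with its centre ≈ −17 mm from the edge (overhang ≈ 30 mm). The bystanders are untouched and the arm is clear, so I'm handing in.

```bash
python3 -c "
from station import manip, status, workorder, get_image, camera_model
print(workorder.finish_job())"
```

```text
the job is handed in; nothing more can be done
None
```

I pushed the coaster flat across the riser until it measured about 30 mm over the far edge and square to within about 0.3°; the mug and pill organiser look undisturbed in the last picture, the arm stayed well clear of the camera, and I handed the job in at about 16 s (no verdict came back).

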